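# Crank the capsule roller to the orange row

### The job

Bring the row of orange capsules squarely to the top of the capsule roller: fit the loose crank fully home on the roller stand's upright square shaft, and turn the roller only with the crank, never by pushing the roller itself. Then lift the crank off the shaft and set it down gently, without dropping it, lying flat and knob up wholly inside the black drip tray, with the orange row still on top. Leave the espresso cup and the steel jug where they stand.

Things in the scene. Friction and masses are not known exactly. Their poses are not given: they have to be found in the camera images.
- stand: fixed capsule roller stand. Origin on the bar straight below the upright square shaft; z up, x from the gear tower along the roller. White gear tower 64 x 70 mm, 125 mm tall, centred on the origin; black base 90 mm wide from x = -38 to 238 mm; roller between two steel centre points, axis along x at 68 mm height, from x = 52 to 194 mm; end post 94 mm tall
- shaft_seat (a point): where the crank seats: centre of the shaft's collar (31 mm across), 130 mm above the bar. z up; turns with the shaft, x and y square to its flats. The brass shaft, 14 mm square, stands 22 mm above this point (top 10 mm tapered to 7 mm). Geared 1:1 to the roller, no end stops, stays where it is left (0.03 N m of friction)
- roller_turn (a joint): angle of the roller, rad; 0 (or 2 pi) = orange row straight up. Starts between about 0.8 and 5.5; turning the crank anticlockwise seen from above raises it, by the same angle, clockwise lowers it; either way round may be used
- roller: grey roller, 83 mm across and 142 mm long, with five rows of three capsules each at 72 degrees: orange, dark steel, blue, aluminium, green. Origin at its middle on its axis; its x is the roller's axis, its z points out through the orange row. Not to be touched by the gripper; capsule tops reach 110 mm above the bar
- crank: loose steel crank, 200 g, flat, knob up. Origin: centre of the hub's underside; z up, x along the arm to the knob. Hub 30 x 30 mm, 38 mm tall, sides along x and y; 16 mm square socket underneath, 26 mm deep. Arm 18 mm wide, 8 mm thick (height 0 to 8), out to x = 78 mm. Fits the shaft in any of four quarter turns (0.14 rad play either way); fully home its origin is at shaft_seat
- knob_mid (a point): mid-height of the crank's upright black knob (20 mm across, from 9 to 62 mm above the crank's underside), on its axis at x = 65 mm of the crank. The knob spins freely on this upright axis; the point's x axis is the crank's
- coaster: fixed round cork coaster, 96 mm across, 6 mm thick; origin at its underside centre
- cup: glass espresso cup, 62 mm across and 62 mm tall, on the coaster; leave alone; origin at its underside centre
- jug: empty steel frothing jug, 74 mm across and 85 mm tall, handle to its y; leave alone; origin at its underside centre
- tray: fixed small black drip tray; origin on the bar under its centre, inner floor 4 mm above the bar; 180 (x) by 130 (y) mm outside, walls 4 mm thick, rim 14 mm above the bar; z up
There are look-alikes about, which are no part of the job. What is meant by the crank is not green, pink or red, and is the larger of those in its own colour.

How it is judged:
On the way, in this order (a step that is already met when the one before it is completed fails the run):
1. the crank is fully home on the square shaft (horizontal distance between crank and shaft_seat below 0.004 m and z of crank in the frame of shaft_seat below 0.004 m and angle between crank's own z axis and vertical below 0.12 rad), for 0.2 s.
2. with the crank on the shaft, the orange row has come to the top (horizontal distance between crank and shaft_seat below 0.006 m and z of crank in the frame of shaft_seat below 0.012 m and angle between roller's own z axis and vertical below 0.17 rad), for 0.3 s.
3. the crank is lifted clear of the shaft with the orange row still on top (z of crank in the frame of shaft_seat above 0.025 m and angle between roller's own z axis and vertical below 0.17 rad), for 0.1 s.
At the end, for the whole second after the job is handed in: The roller's orange row is within 0.17 rad of straight up; the crank is off the shaft and lies at rest, flat (tilt under 0.1 rad) and knob up on the tray's floor, with hub and knob both inside the tray's walls (angle between roller's own z axis and vertical below 0.17 rad and x of crank in the frame of tray between -0.075 and 0.075 m and y of crank in the frame of tray between -0.052 and 0.052 m and x of knob_mid in the frame of tray between -0.076 and 0.076 m and y of knob_mid in the frame of tray between -0.054 and 0.054 m and z of crank in the frame of tray below 0.01 m and angle between crank's own z axis and vertical below 0.1 rad and linear speed of crank below 0.02 m/s); the robot touches nothing.
It fails at once if the gripper pushes the roller itself (contact force between any of the fingers, the arm and roller above 2 N).
It fails at once if the crank falls into the tray (faster than 0.6 m/s within 30 mm of its floor) (linear speed of crank above 0.6 m/s and z of crank in the frame of tray below 0.034 m and horizontal distance between crank and tray below 0.09 m).
It fails at once if the espresso cup is moved more than 20 mm or tipped (distance of cup from where it was at the start of the episode above 0.02 m or angle between cup's own z axis and vertical above 0.3 rad).
It fails at once if the jug is moved more than 20 mm or tipped (distance of jug from where it was at the start of the episode above 0.02 m or angle between jug's own z axis and vertical above 0.3 rad).
It also fails if it takes over 72 s, if anything falls off the work surface, if the arm or the gripper's body presses on something with over 40 N, if the wrist force passes 120 N, or if a joint passes its speed limit or range.

### The arm

A 6-joint arm with a two-finger parallel gripper is mounted at the origin on the work surface. World frame = base frame: x ahead of the robot, y to its left, z up, the work surface at z = 0. Lengths are in m, angles in rad, forces in N, time in s.
With the tool pointing down it reaches from about 0.425 to 1.125 m from the base axis. Payload 14.9 kg.
Tool frame: the origin (TCP) lies at the centre of the arm's flange, where the gripper is bolted on; the fingertips stand 191 mm ahead of it and the grasp point (between the pads) lies 172 mm ahead of it; z points along the fingers, x is the direction in which the jaws open and shut, and the axes are right-handed (so a half turn about z gives the same grasp; the last joint's range is limited). The gripper opens to 91 mm and grips with 3 to 60 N. Pads are 32 mm wide; open, the fingers measure 118 mm over their backs; the gripper's body (76 mm by 178 mm) begins 60 mm behind the grasp point.
Start: joints at [1.172, 0.379, 1.734, -0, 1.028, -0.033], TCP at [0.25, 0.654, 0.405] pointing down, gripper open.
Joint ranges: [-2.77, 2.77], [-0.74, 2.19], [0, 2.66], [-1.06, 4.2], [0.31, 2.87], [-3.08, 3.08]. Speed limits (rad/s): [1.89, 1.89, 2.39, 3.14, 3.14, 3.14].

### API

Orientations are given as [roll, pitch, yaw] about the fixed x, y, z axes, in that order (R = Rz(yaw) Ry(pitch) Rx(roll)).
In Python, from workcell import * gives the robot as it stands.
- The arm moves only by the tool arm_command, never from a script. Its argument "commands" is a list that holds one entry, the list of rows, each a list of 7 numbers: the gripper command: -1 is fully open, 1 is shut, values between are in proportion, then the shift along the tool's x, y, z in mm, then the turn, a rotation vector about the tool's x, y, z in rad. A call has 1 to 8 rows; each row shifts and turns the commanded pose from where the row before left it, along the tool's axes as they then stand; what a row does not reach is not made up. A row lasts 1/10 s, in which the tool goes at most 50 mm and 8.59 degrees, less where a joint would pass 70% of its speed; a pose out of reach is approached as far as the arm can. A call is refused whole if a number of a shift passes 50 or a number of a turn 0.15, either way. A call with a gripper value outside its range is refused whole. The fingers move at their own pace and stop on an object; the grip force is fixed at half the most. Time passes only in rows, so rows that do not move let the fingers close. It gives the time, the measured TCP pose, the force and the opening at its end, in the units of the state.
- get_state(): the state, without advancing time (a new reading comes with each control period).
- capture(name): name is "scene" or "top" or "wrist"; returns the picture (420x560x3 uint8, red, green, blue); there is no depth.
- get_calibration(name): a dict with "fx", "fy", "cx", "cy" (pixels), "view" (4x4, takes a point from world to camera coordinates). Camera axes: x right, y down, z forward; pixel columns grow to the right and rows downward; lengths in m; the calibration is good to about 2 mm. A picture is of the moment at which its call begins: read the wrist's pose just before it. get_calibration takes no time and is no camera call; for the wrist camera it gives the pose at the moment of the call.
- sign_off(): hands the job in, once; it reports no verdict.
Trained networks look in the newest picture that a camera, given by its name, has taken for a name from the list of things; names that differ only in an ending like _2 or _b are one class to them, and where a whole thing is asked for, a point or a joint stands for the part that bears it (a point fixed in the world has none). Each returns a list of dicts, best first, with "score" (0 to 1); they miss things now and then, are a little off and sometimes report something else, mostly with a low value. They report only what shows in the picture. A call takes as long as a camera call. They do not tell look-alikes from the thing itself.
- silhouettes(camera, label): "mask" (420x560 bool, what is visible of it) and "uv" ([column, row] in pixels, amid what is visible of it).
The state is a dict: "time_s": time; "qpos": joint angles; "qvel": joint speeds; "joint_torque": joint torques, N m; "eef_pos": TCP position; "tool_rot": TCP orientation; "wrist_force": force on the tool from outside, world axes, zero at the start; "moment": the same for the moment, N m; "grip_width": opening from 0.0 (shut) to 1.0 (fully open).
Only numpy, scipy, OpenCV 4.12 (cv2) and the standard library are available. Lean on these libraries where they do the work, as an engineer would, in place of code of your own. Each camera call takes 0.05 s, during which the arm holds its last target.

## Working session

There is one attempt and no reset: what is moved stays moved. The work goes in short steps, Python scripts to look and compute and a tool call to move; the robot and the scene stay as the last step left them, time stands still between calls to the robot, and variables do not carry over. Pictures are saved under pics/ and viewed, and the job is handed in when it is done.

Besides the shell and the picture viewer there is one more tool, called after "Emit:" as name(argument=value, ...), one argument or row to a line, values as JSON. arm_command: Moves the arm, as the interface text tells. Its arguments: {"type":"object","properties":{"commands":{"type":"array"}},"required":["commands"]}

```bash
ls; mkdir -p pics
python3 - <<'E'
from workcell import *
import cv2,json
s=get_state();print(s)
for n in("scene","top","wrist"):
    im=capture(n);cv2.imwrite(f"pics/{n}0.png",im[:,:,::-1]);c=get_calibration(n);print(n,c)
E
```

```text
pics
{'time_s': 0.0, 'qpos': array([ 1.17169573e+00,  3.79399358e-01,  1.73477454e+00, -3.46531690e-05,
        1.02848141e+00, -3.32887036e-02]), 'qvel': array([-1.47669445e-03, -1.63580363e-03,  1.27271142e-05,  1.03964800e-03,
        6.74659298e-04, -1.47113641e-04]), 'joint_torque': array([ 2.75311686e-03, -7.63758659e+01, -4.34373701e+01,  6.51042466e-02,
        4.23491641e-02, -1.18672333e-04]), 'eef_pos': array([0.25032323, 0.65351239, 0.40409767]), 'tool_rot': array([-3.14158693e+00,  1.06305203e-03,  1.20500234e+00]), 'wrist_force': array([-0.43188771, -0.01102515,  0.66624281]), 'moment': array([ 0.00793461, -0.02831879,  0.03501228]), 'grip_width': 1.0035171601623267}
scene {'fx': 411.51167488992024, 'fy': 411.51167488992024, 'cx': 274.14618240446293, 'cy': 206.11995595763287, 'view': array([[-0.74703094,  0.66474593,  0.00759141,  0.32396911],
       [ 0.53144727,  0.60401449, -0.59391102, -0.21477426],
       [-0.39938525, -0.43963548, -0.80449491,  1.24184112],
       [ 0.        ,  0.        ,  0.        ,  1.        ]])}
top {'fx': 456.50604919376894, 'fy': 456.50604919376894, 'cx': 277.95810366241125, 'cy': 204.64862198310533, 'view': array([[ 0.0286959 , -0.99938046,  0.02037744,  0.00559108],
       [-0.99708555, -0.03005976, -0.07012006,  0.47529112],
       [ 0.07068916, -0.0183059 , -0.9973304 ,  1.2937997 ],
       [ 0.        ,  0.        ,  0.        ,  1.        ]])}
wrist {'fx': 296.1376301044861, 'fy': 296.1376301044861, 'cx': 277.71305970282856, 'cy': 209.71553525023708, 'view': array([[ 3.58885651e-01,  9.33381139e-01, -8.59061915e-04,
        -6.99443341e-01],
       [ 9.02999592e-01, -3.46970718e-01,  2.53383224e-01,
        -2.72568102e-02],
       [ 2.36205053e-01, -9.17113359e-02, -9.67365600e-01,
         3.91229780e-01],
       [ 0.00000000e+00,  0.00000000e+00,  0.00000000e+00,
         1.00000000e+00]])}
```

View pics/scene0.png

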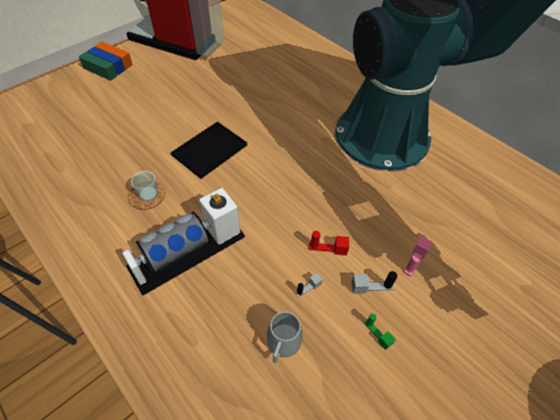

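View pics/top0.png

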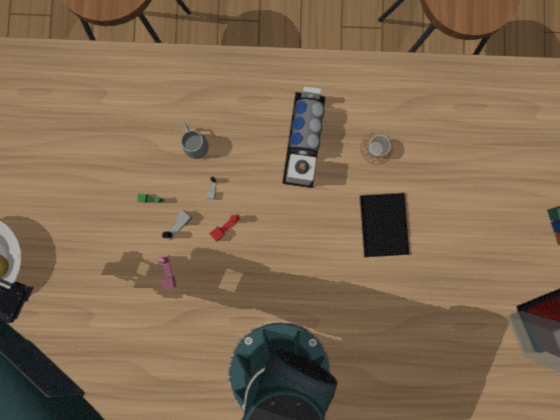

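View pics/wrist0.png

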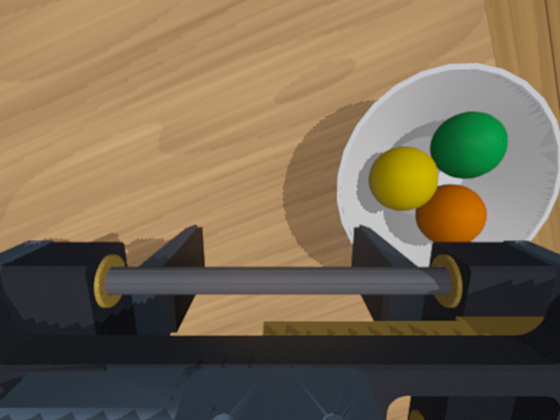

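Candidates: grey large at top (177,225)/scene (375,284), grey small at top (212,188)/scene (310,286), and green, pink and red ones. The large grey one fits the description. I'll measure it and confirm with a crop.

```bash
cat > h.py <<'E'
from workcell import *
import numpy as np, cv2
def ray(c,uv):
    V=c['view'];R=V[:3,:3];t=V[:3,3]
    d=R.T@np.array([(uv[0]-c['cx'])/c['fx'],(uv[1]-c['cy'])/c['fy'],1.]);return -R.T@t,d
def atz(c,uv,z):
    o,d=ray(c,uv);return o+d*(z-o[2])/d[2]
def proj(c,P):
    P=np.atleast_2d(P);q=P@c['view'][:3,:3].T+c['view'][:3,3]
    return np.c_[q[:,0]/q[:,2]*c['fx']+c['cx'],q[:,1]/q[:,2]*c['fy']+c['cy']]
E
python3 - <<'E'
from h import *
ims={}
for n in("scene","top"):
    ims[n]=capture(n);c=get_calibration(n)
    for l in("crank","knob_mid","stand","roller","tray","coaster","cup","jug"):
        for r in silhouettes(n,l)[:6]:
            m=r['mask'];ys,xs=np.where(m)
            if len(xs)==0: continue
            print(n,l,round(r['score'],2),np.round(r['uv']),m.sum(),xs.min(),xs.max(),ys.min(),ys.max(),np.round(atz(c,r['uv'],0.0),3), np.median(ims[n][m],0))
            np.save(f"m_{n}_{l}_{int(r['uv'][0])}.npy",m)
a=ims["scene"][235:360,280:450];b=ims["top"][165:300,130:250]
a=cv2.resize(a,None,fx=3,fy=3,interpolation=2);b=cv2.resize(b,None,fx=3,fy=3,interpolation=2)
cv2.imwrite("pics/crA.png",a[:,:,::-1]);cv2.imwrite("pics/crB.png",b[:,:,::-1])
cv2.imwrite("pics/stand.png",cv2.resize(ims["scene"][180:300,110:260],None,fx=4,fy=4,interpolation=2)[:,:,::-1])
print(get_state()['time_s'])
E
```

```text
scene crank 0.87 [312. 287.] 319 296 322 274 296 [0.508 0.216 0.   ] [143. 130. 103.]
scene crank 0.83 [332. 245.] 606 309 350 231 255 [0.393 0.169 0.   ] [159.  20.  17.]
scene crank 0.78 [420. 255.] 459 405 431 237 275 [0.255 0.328 0.   ] [146.  73.  91.]
scene crank 0.64 [368. 282.] 584 352 396 272 293 [0.403 0.293 0.   ] [126. 119. 102.]
scene crank 0.58 [380. 337.] 329 366 393 315 349 [0.482 0.393 0.   ] [ 22. 101.  39.]
scene knob_mid 0.98 [370. 281.] 589 352 396 272 293 [0.398 0.293 0.   ] [126. 119. 102.]
scene knob_mid 0.92 [420. 254.] 449 403 432 237 276 [0.251 0.326 0.   ] [146.  73.  92.]
scene knob_mid 0.66 [380. 333.] 396 364 395 313 349 [0.475 0.389 0.   ] [ 24. 111.  46.]
scene knob_mid 0.64 [309. 286.] 289 296 322 273 296 [0.513 0.208 0.   ] [140. 128. 113.]
scene knob_mid 0.61 [172. 243.] 2476 137 210 212 272 [ 0.685 -0.096  0.   ] [ 79.  85. 119.]
scene knob_mid 0.58 [332. 246.] 556 309 349 231 255 [0.396 0.17  0.   ] [153.5  19.   16. ]
scene stand 0.81 [182. 240.] 6061 123 244 188 295 [ 0.66  -0.087  0.   ] [ 87.  88. 108.]
scene roller 0.69 [172. 243.] 2537 137 
[... 1247 characters left out ...]
4.  84.  97.]
top stand 0.76 [301. 136.] 3006 282 324 86 187 [ 0.68  -0.043  0.   ] [ 96.  95. 106.]
top roller 0.83 [306. 128.] 1633 289 323 98 154 [ 0.706 -0.058  0.   ] [ 89.  90. 107.]
top roller 0.28 [364. 155.] 372 360 392 132 162 [ 0.629 -0.23   0.   ] [136.  106.5  80. ]
top tray 0.83 [384. 224.] 2874 358 408 193 256 [ 0.43  -0.292  0.   ] [25. 24. 25.]
top coaster 0.78 [368. 156.] 328 360 391 133 163 [ 0.629 -0.241  0.   ] [136. 106.  80.]
top cup 0.82 [376. 143.] 406 367 389 134 156 [ 0.668 -0.264  0.   ] [125. 120. 109.]
top cup 0.47 [194. 139.] 655 180 207 124 158 [0.661 0.271 0.   ] [96. 95. 90.]
top jug 0.81 [194. 140.] 615 180 206 125 158 [0.659 0.271 0.   ] [95. 95. 91.]
1.05
```

View pics/crA.png

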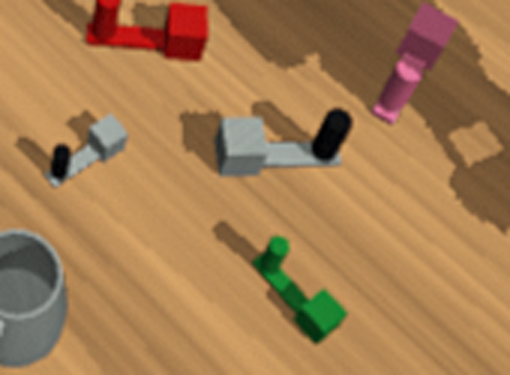

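View pics/crB.png

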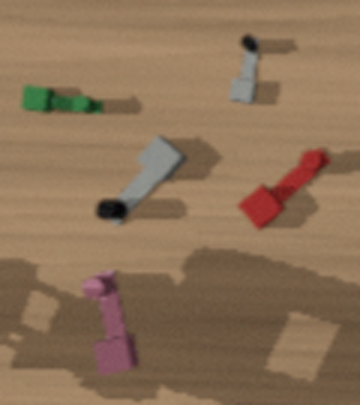

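View pics/stand.png

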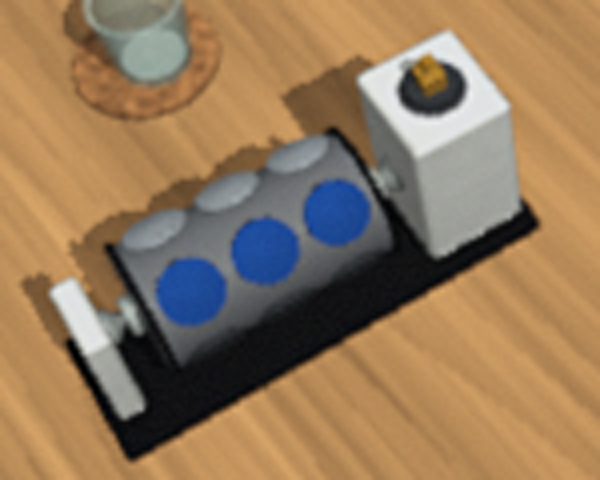

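The large grey crank, scene crop (275,145) with its black knob at (330,135), is clearly bigger than the small grey one at (90,150), so that's the one. The stand crop shows blue and aluminium rows on top, so orange is underneath. Next I'll fit model outlines in both views.

```bash
cat >> h.py <<'E'
from scipy.optimize import minimize
def box(x0,x1,y0,y1,z0,z1):
    return np.array([[x,y,z] for x in(x0,x1) for y in(y0,y1) for z in(z0,z1)],float)/1000
def cyl(x,y,r,z0,z1,n=24,r1=None):
    a=np.arange(n)*2*np.pi/n;r1=r if r1 is None else r1
    return np.r_[np.c_[x+r*np.cos(a),y+r*np.sin(a),0*a+z0],np.c_[x+r1*np.cos(a),y+r1*np.sin(a),0*a+z1]]/1000
def cylx(r,x0,x1,zc,n=36):
    a=np.arange(n)*2*np.pi/n
    return np.r_[np.c_[0*a+x0,r*np.cos(a),zc+r*np.sin(a)],np.c_[0*a+x1,r*np.cos(a),zc+r*np.sin(a)]]/1000
CR=[box(-15,15,-15,15,0,38),box(0,78,-9,9,0,8),cyl(65,0,10,9,62)]
ST=[box(-38,238,-45,45,0,8),box(-32,32,-35,35,0,125),cylx(41.5,52,194,68),cyl(0,0,15.5,125,130),box(-7,7,-7,7,130,142)]
TR=[box(-90,90,-65,65,0,14)]
def place(P,p,z=0):
    c,s=np.cos(p[2]),np.sin(p[2]);return P@np.array([[c,s,0],[-s,c,0],[0,0,1]])+[p[0],p[1],z]
S=4
def mask(parts,p,c,roi,z=0):
    x0,y0,x1,y1=roi;m=np.zeros(((y1-y0)*S,(x1-x0)*S),np.uint8)
    for P in parts:
        q=proj(c,place(P,p,z)); q=(q+0.5-[x0,y0])*S
        cv2.fillConvexPoly(m,cv2.convexHull(np.round(q).astype(np.int32)),1)
    return cv2.resize(m.astype(np.float32),(x1-x0,y1-y0),interpolation=cv2.INTER_AREA)
def fit(parts,p0,obs,cal,z=0):
    rois={}
    for n,m in obs.items():
        ys,xs=np.where(m>.5);rois[n]=(max(xs.min()-25,0),max(ys.min()-25,0),min(xs.max()+26,560),min(ys.max()+26,420))
    def cost(p):
        f=0
        for n,m in obs.items():
            r=rois[n];a=mask(parts,p,cal[n],r,z);b=m[r[1]:r[3],r[0]:r[2]].astype(float)
            f+=1-np.minimum(a,b).sum()/np.maximum(a,b).sum()
        return f/len(obs)
    best=None
    for k in range(3):
        p=p0 if best is None else best.x
        sp=np.array([p]+[np.array(p)+d for d in([.02/(k+1),0,0],[0,.02/(k+1),0],[0,0,.25/(k+1)])])
        r=minimize(cost,p,method='Nelder-Mead',options=dict(initial_simplex=sp,xatol=1e-5,fatol=1e-5,maxiter=300))
        if best is None or r.fun<best.fun:best=r
    return best.x,best.fun
def overlay(im,parts,p,c,col,z=0):
    o=im.copy()
    for P in parts:
        cv2.polylines(o,[cv2.convexHull(np.round(proj(c,place(P,p,z))*8).astype(np.int32))],True,col,1,cv2.LINE_AA,3)
    return o
E
cat > fit1.py <<'E'
from h import *
cal={n:get_calibration(n) for n in("scene","top")}
L=lambda n,l,u:np.load(f"m_{n}_{l}_{u}.npy")
import glob
f=lambda n,l,u:np.load([g for g in glob.glob(f"m_{n}_{l}_*.npy") if abs(int(g.split('_')[-1][:-4])-u)<4][0])
ims={n:cv2.imread(f"pics/{n}0.png") for n in cal}
for name,parts,p0s,us in(("crank",CR,[[.405,.29,a] for a in(1.5,2.3,3.0,0,-1.5)],(368,178)),("stand",ST,[[.6,-.04,a] for a in(0,.15,-.15)],(182,301)),("tray",TR,[[.43,-.29,a] for a in(1.57,1.4,1.7)],(211,384))):
    for sub in(("scene","top"),("scene",),("top",)):
        obs={n:f(n,name,us[0] if n=="scene" else us[1]) for n in sub}
        R=[fit(parts,p0,obs,cal) for p0 in p0s];b=min(R,key=lambda r:r[1]);print(name,sub,np.round(b[0],4),round(b[1],3))
        if len(sub)==2:
            for n in cal: ims[n]=overlay(ims[n],parts,b[0],cal[n],(0,255,255))
cv2.imwrite("pics/ovA.png",cv2.resize(ims["scene"][110:310,110:450],None,fx=2.3,fy=2.3,interpolation=2))
cv2.imwrite("pics/ovB.png",cv2.resize(ims["top"][70:270,140:420],None,fx=2.8,fy=2.8,interpolation=2))
E
python3 fit1.py
```

```text
crank ('scene', 'top') [0.4307 0.2876 2.4454] 0.124
crank ('scene',) [0.4302 0.2868 2.456 ] 0.109
crank ('top',) [0.4307 0.2885 2.429 ] 0.094
stand ('scene', 'top') [ 0.5711 -0.0374 -0.1207] 0.069
stand ('scene',) [ 0.5706 -0.0399 -0.1191] 0.055
stand ('top',) [ 0.5725 -0.0371 -0.1163] 0.063
tray ('scene', 'top') [ 0.4279 -0.2882  3.2225] 0.029
tray ('scene',) [ 0.428  -0.2889  3.2285] 0.031
tray ('top',) [ 0.4278 -0.2876  3.2234] 0.025
```

View pics/ovA.png

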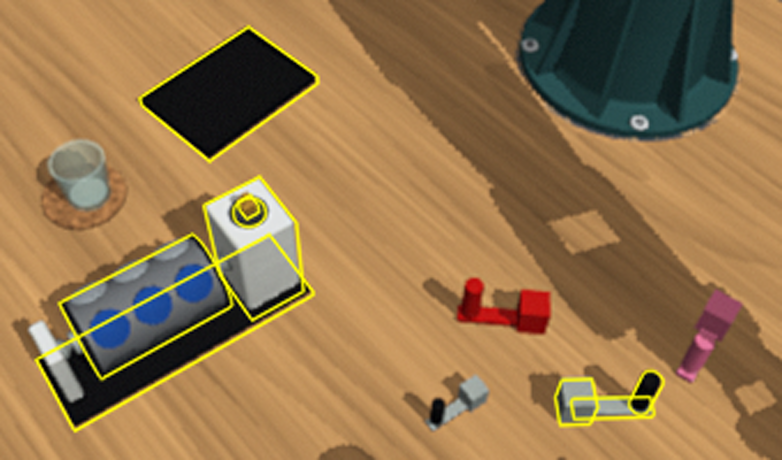

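View pics/ovB.png

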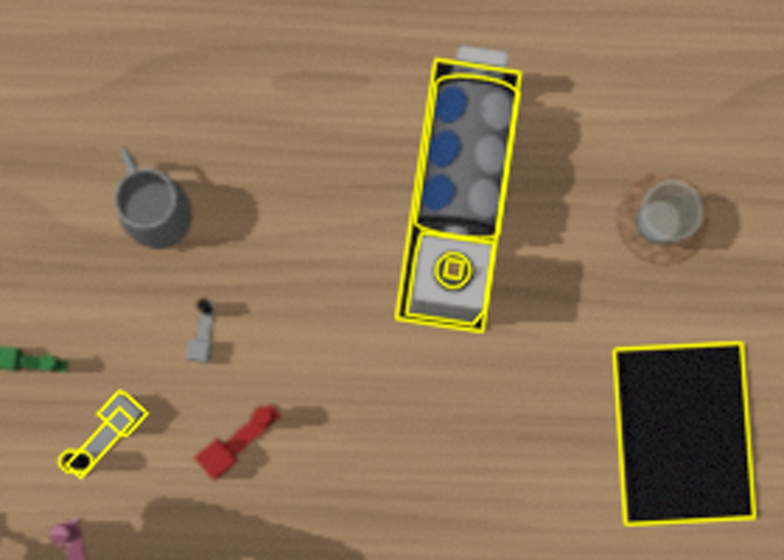

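Run:
```python
from h import *
from scipy.spatial.transform import Rotation as Ro
s=get_state();c=get_calibration("wrist");R=Ro.from_euler('xyz',s['tool_rot']).as_matrix()
o,d=ray(c,(280,120));print("cam in tool",R.T@(o-s['eef_pos']),"axis",R.T@c['view'][2,:3], "x",R.T@c['view'][0,:3])
T=np.eye(4);T[:3,:3]=c['view'][:3,:3]@R;T[:3,3]=c['view'][:3,:3]@s['eef_pos']+c['view'][:3,3];np.save("camT.npy",T)
for uv in((280,60),(280,130),(280,200)): 
    p=atz(c,uv,0);print(uv,(R.T@(p-s['eef_pos']))*1000)
g=s['eef_pos']+R@[0,0,.172];print(g,proj(c,g))
```

```text
cam in tool [ 2.11551729e-05 -7.18427851e-02  1.94603357e-02] axis [-3.44277321e-04  2.53419133e-01  9.67356514e-01] x [9.99999171e-01 1.28755364e-03 1.85932567e-05]
(280, 60) [   2.83655402 -154.70830031  404.71665086]
(280, 130) [  2.89028914 -74.43491197 404.7157042 ]
(280, 200) [  2.95062221  15.69495651 404.7146413 ]
[0.25036595 0.65370297 0.23271488] [[277.84558477 264.81225885]]
```

Emit:
arm_command(
  commands=[
    [[-1,-30,36,4,0,0,0],[-1,-30,36,4,0,0,0],[-1,-30,36,4,0,0,0],[-1,-30,36,4,0,0,0],[-1,-30,36,4,0,0,0],[-1,-30,36,4,0,0,0],[-1,-30,36,4,0,0,0],[-1,-30,36,4,0,0,0]],
  ],
)

```text
time_s: 1.85
eef_pos: [0.4341, 0.3249, 0.3729]
tool_rot: [3.141, -0.0, 1.205]
wrist_force: [2.0, -0.5, -0.1]
grip_width: 1.0
```

Emit:
arm_command(
  commands=[
    [[-1,-29,35,6,0,0,0],[-1,-28,34,6,0,0,0],[-1,0,0,0,0,0,0.11],[-1,0,0,0,0,0,0.11],[-1,0,0,0,0,0,0.11],[-1,0,0,0,0,0,0],[-1,0,0,0,0,0,0]],
  ],
)

```text
time_s: 2.55
eef_pos: [0.4775, 0.2487, 0.3608]
tool_rot: [3.142, -0.0, 0.878]
wrist_force: [-0.6, 0.5, -0.3]
grip_width: 0.999
```

```bash
cat > look.py <<'E'
import sys
from h import *
s=get_state();c=get_calibration("wrist");im=capture("wrist")
print(s['time_s'],s['eef_pos'],s['tool_rot'],s['qpos'],s['grip_width'],s['wrist_force'])
np.savez(f"w_{sys.argv[1]}.npz",im=im,**{k:c[k] for k in c})
cv2.imwrite(f"pics/{sys.argv[1]}.png",im[:,:,::-1])
if len(sys.argv)>2:
    for r in silhouettes("wrist",sys.argv[2])[:4]:
        ys,xs=np.where(r['mask']);print(sys.argv[2],round(r['score'],2),r['uv'],r['mask'].sum(),xs.min(),xs.max(),ys.min(),ys.max());np.save(f"mw_{sys.argv[1]}_{int(r['uv'][0])}.npy",r['mask'])
E
python3 look.py w1 crank
```

```text
2.55 [0.47753672 0.24869095 0.36079422] [ 3.14152744e+00 -1.28416589e-04  8.78281370e-01] [ 4.36843790e-01  1.87185644e-01  2.08318524e+00 -5.36132039e-06
  8.71077802e-01 -4.41434124e-01] 0.9993121785932416 [-0.55573404  0.47599599 -0.33953898]
crank 0.93 [272.9, 235.8] 854 252 292 215 265
crank 0.92 [232.5, 11.3] 793 204 252 0 30
crank 0.83 [384.3, 117.0] 1536 345 418 91 144
crank 0.78 [275.8, 116.6] 2309 260 291 56 159
```

View pics/w1.png

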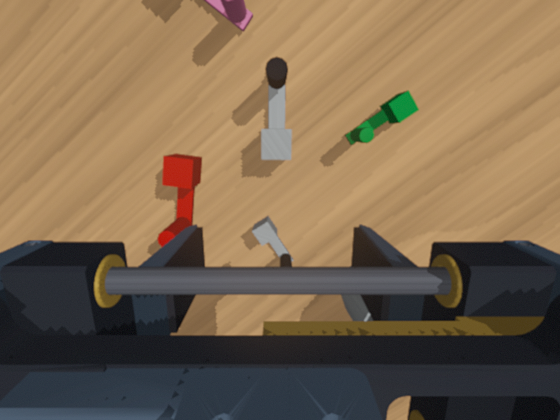

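The wrist view shows the large crank upright in the picture: hub at (276,144), knob at (277,72). The small grey one is at (265,235). Now I'll fit the pose in this view.

```bash
cat > fitw.py <<'E'
import sys,glob
from h import *
tag=sys.argv[1];u=int(sys.argv[2]);p0=eval(sys.argv[3]);parts=dict(CR=CR,ST=ST,TR=TR)[sys.argv[4]];z=float(sys.argv[5]) if len(sys.argv)>5 else 0
d=np.load(f"w_{tag}.npz");c={k:d[k] for k in('fx','fy','cx','cy','view')}
m=np.load(f"mw_{tag}_{u}.npy")
b=fit(parts,p0,{"w":m},{"w":c},z);print(np.round(b[0],4),b[1])
o=overlay(cv2.cvtColor(d['im'],cv2.COLOR_RGB2BGR),parts,b[0],c,(0,255,255),z)
ys,xs=np.where(m);o=o[max(ys.min()-20,0):ys.max()+20,max(xs.min()-20,0):xs.max()+20];k=min(780/o.shape[1],580/o.shape[0])
cv2.imwrite(f"pics/fit_{tag}.png",cv2.resize(o,None,fx=k,fy=k,interpolation=2))
E
python3 fitw.py w1 275 "[.4307,.2876,2.445]" CR
```

```text
[0.4295 0.2854 2.4384] 0.03722017682943213
```

View pics/fit_w1.png

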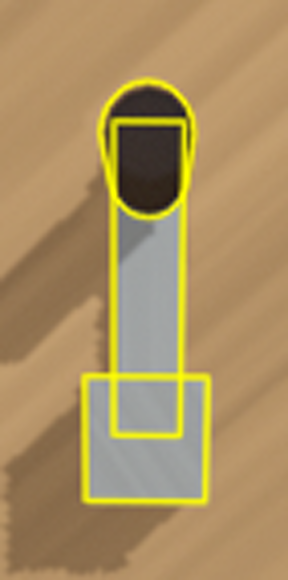

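Emit:
arm_command(
  commands=[
    [[-1,-2.4,-30,20,0,0,0.01],[-1,0,-30,30,0,0,0],[-1,0,0,40,0,0,0],[-1,0,0,30,0,0,0],[-1,0,0,25,0,0,0],[-1,0,0,18,0,0,0],[-1,0,0,0,0,0,0],[-1,0,0,0,0,0,0]],
  ],
)

```text
time_s: 3.45
eef_pos: [0.4303, 0.2857, 0.198]
tool_rot: [-3.141, 0.0, 0.866]
wrist_force: [0.1, 0.5, 0.5]
grip_width: 1.0
```

Emit:
arm_command(
  commands=[
    [[0.3,0,0,0,0,0,0],[0.6,0,0,0,0,0,0],[1,0,0,0,0,0,0],[1,0,0,0,0,0,0],[1,0,0,0,0,0,0],[1,0,0,0,0,0,0]],
  ],
)

```text
time_s: 4.05
eef_pos: [0.4301, 0.2855, 0.1978]
tool_rot: [3.142, -0.0, 0.865]
wrist_force: [0.0, -0.4, 0.5]
grip_width: 0.502
```

```bash
python3 look.py w2
```

```text
4.05 [0.4301454  0.28550346 0.19783337] [ 3.14153901e+00 -8.80603114e-05  8.65090065e-01] [ 5.40828615e-01  4.49230254e-01  2.14946009e+00 -4.41223351e-05
  5.42801749e-01 -3.24223668e-01] 0.5022190750632997 [ 0.03812586 -0.38146262  0.50003677]
```

View pics/w2.png

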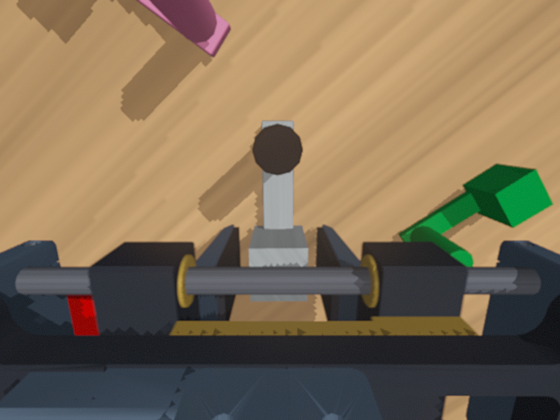

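Fingers are closing around the hub at (278,255). I'll finish closing and lift.

Emit:
arm_command(
  commands=[
    [[1,0,0,0,0,0,0],[1,0,0,0,0,0,0],[1,0,0,0,0,0,0],[1,0,0,0,0,0,0],[1,0,0,0,0,0,0],[1,0,0,-10,0,0,0],[1,0,0,-20,0,0,0],[1,0,0,-30,0,0,0]],
  ],
)

```text
time_s: 4.9
eef_pos: [0.4296, 0.2852, 0.2579]
tool_rot: [-3.141, 0.002, 0.865]
wrist_force: [-0.6, -0.0, -1.4]
grip_width: 0.326
```

Emit:
arm_command(
  commands=[
    [[1,0,0,-45,0,0,0],[1,0,0,-45,0,0,0],[1,0,0,-45,0,0,0],[1,0,0,-25,0,0,0],[1,0,0,0,0,0,0]],
  ],
)

```text
time_s: 5.4
eef_pos: [0.4305, 0.2858, 0.422]
tool_rot: [3.14, -0.006, 0.865]
wrist_force: [-0.4, -0.1, -2.5]
grip_width: 0.327
```

```bash
python3 look.py w3 crank
python3 - <<'E'
from h import *
p=[.5711,-.0374,-.1207]
print(place(np.array([[0,0,0]]),p))
E
```

```text
5.4 [0.43054062 0.28576664 0.4220054 ] [ 3.13951654 -0.00608413  0.86506884] [ 5.40872580e-01  6.35426652e-02  2.09190775e+00 -3.60025429e-05
  9.79713715e-01 -3.24169973e-01] 0.32719935022346414 [-0.42847001 -0.06648216 -2.52230045]
crank 0.95 [277.4, 208.4] 6379 248 307 120 300
crank 0.71 [207.1, 63.3] 1938 173 254 26 98
crank 0.65 [362.8, 164.8] 969 332 388 146 189
crank 0.57 [198.1, 212.4] 983 185 214 195 240
[[ 0.5711 -0.0374  0.    ]]
```

View pics/w3.png

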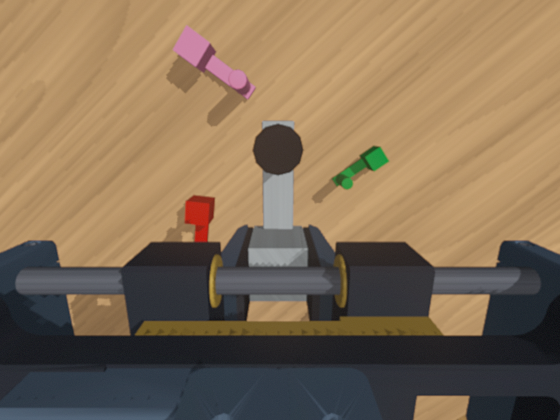

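Emit:
arm_command(
  commands=[
    [[1,-9.5,42,0,0,0,0],[1,-9.5,42,0,0,0,0],[1,-9.5,42,0,0,0,0],[1,-9.5,42,0,0,0,0],[1,-9.5,42,0,0,0,0],[1,-9.5,42,0,0,0,0],[1,-9.5,42,0,0,0,0],[1,-9.5,42,0,0,0,0]],
  ],
)

```text
time_s: 6.3
eef_pos: [0.6369, 0.008, 0.4153]
tool_rot: [-3.139, 0.002, 0.865]
wrist_force: [-0.4, 0.8, -2.2]
grip_width: 0.331
```

Emit:
arm_command(
  commands=[
    [[1,0,0,0,0,0,-0.146],[1,0,0,0,0,0,-0.146],[1,0,0,0,0,0,-0.146],[1,0,0,0,0,0,-0.146],[1,0,0,0,0,0,0],[1,0,0,0,0,0,0],[1,0,0,0,0,0,0]],
  ],
)

```text
time_s: 7.0
eef_pos: [0.6364, 0.0097, 0.4169]
tool_rot: [-3.14, 0.0, 1.446]
wrist_force: [0.5, -0.6, -1.2]
grip_width: 0.329
```

```bash
python3 look.py w4 crank;python3 - <<'E'
from h import *
import cv2
for n in("top","scene"): cv2.imwrite(f"pics/{n}4.png",capture(n)[:,:,::-1])
E
```

```text
7.0 [0.63641181 0.00973251 0.41689885] [-3.14035740e+00  1.29923218e-04  1.44557344e+00] [-2.13236867e-02  2.67312343e-01  1.86066344e+00 -1.30802822e-06
  1.01485894e+00 -1.46689635e+00] 0.32877588002170205 [ 0.51731407 -0.57230475 -1.21209944]
crank 0.91 [432.1, 61.9] 1253 419 449 39 101
crank 0.85 [275.0, 205.9] 6268 248 307 120 300
crank 0.53 [549.0, 22.2] 219 544 559 11 27
crank 0.48 [367.0, 2.3] 227 356 379 0 14
```

View pics/w4.png

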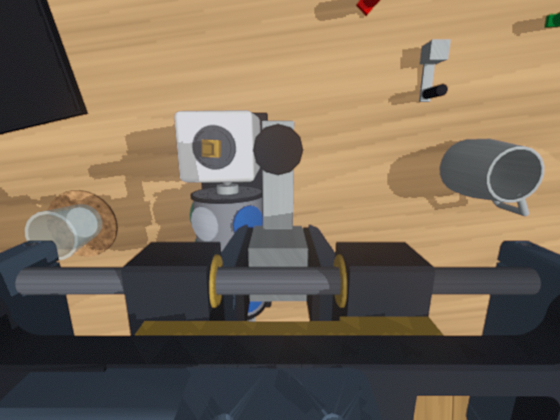

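View pics/scene4.png

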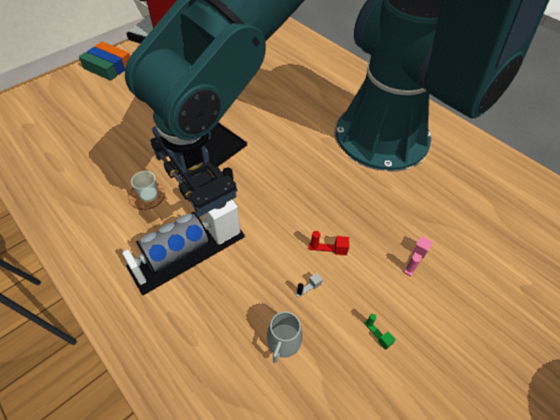

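The wrist view shows the tower top at (218,146), collar at (214,147), brass shaft at (209,148). I'll enlarge it and fit collar and shaft.

```bash
cat > shaft.py <<'E'
import sys
from h import *
d=np.load(f"w_{sys.argv[1]}.npz");c={k:d[k] for k in('fx','fy','cx','cy','view')};im=d['im']
x0,y0,x1,y1=[int(v) for v in sys.argv[2].split(',')]
cr=im[y0:y1,x0:x1].astype(int)
# white tower top quad
w=(cr.min(2)>165).astype(np.uint8)
cn=max(cv2.findContours(w,0,1)[0],key=cv2.contourArea);hull=cv2.convexHull(cn)
q=cv2.approxPolyDP(hull,6,True)[:,0]+[x0,y0];print("quad",q.tolist())
for p in q: print(np.round(atz(c,p,.125),4))
# collar dark
sh=((cr[:,:,0]-cr[:,:,2])>40)
k=((cr.max(2)<110)&(w==0)).astype(np.uint8)
k[sh]=1
n,lab,st,ce=cv2.connectedComponentsWithStats(k)
for i in range(1,n):
    if st[i,4]>250: print("dark",st[i],ce[i]+[x0,y0],np.round(atz(c,ce[i]+[x0,y0],.13),4))
ys,xs=np.where(sh);print("brass",len(xs),xs.min()+x0,xs.max()+x0,ys.min()+y0,ys.max()+y0)
pts=np.c_[xs,ys].astype(np.float32);print(cv2.minAreaRect(pts))
K=min(780/(x1-x0),580/(y1-y0));cv2.imwrite(f"pics/sh_{sys.argv[1]}.png",cv2.resize(im[y0:y1,x0:x1],None,fx=K,fy=K,interpolation=2)[:,:,::-1])
E
python3 shaft.py w4 165,100,268,195
for t in w4; do ls mw_w4*; python3 fitw.py w4 274 "[.637,.01,3.016]" CR 0.219 || python3 fitw.py w4 275 "[.637,.01,3.016]" CR 0.219; done
```

```text
quad [[251, 113], [252, 179], [181, 177], [177, 112]]
[ 0.5458 -0.0023  0.125 ]
[ 0.6034 -0.01    0.125 ]
[ 0.5933 -0.0749  0.125 ]
[ 0.5368 -0.0665  0.125 ]
dark [   0    0  103   95 3721] [212.893577   146.16742811] [ 0.5695 -0.0395  0.13  ]
dark [  28   26   42   43 1375] [213.63054545 147.01527273] [ 0.5703 -0.039   0.13  ]
brass 2751 165 267 100 194
((50.99999237060547, 46.99999237060547), (101.99998474121094, 93.99998474121094), 0.0)
mw_w4_275.npy
mw_w4_367.npy
mw_w4_432.npy
mw_w4_549.npy
[0.6358 0.0098 3.0187] 0.23647381992639127Traceback (most recent call last):
  File "fitw.py", line 5, in <module>
    m=np.load(f"mw_{tag}_{u}.npy")
    fid = stack.enter_context(open(os.fspath(file), "rb"))
                              ~~~~^^^^^^^^^^^^^^^^^^^^^^^
FileNotFoundError: [Errno 2] No such file or directory: 'mw_w4_274.npy'
```

View pics/sh_w4.png

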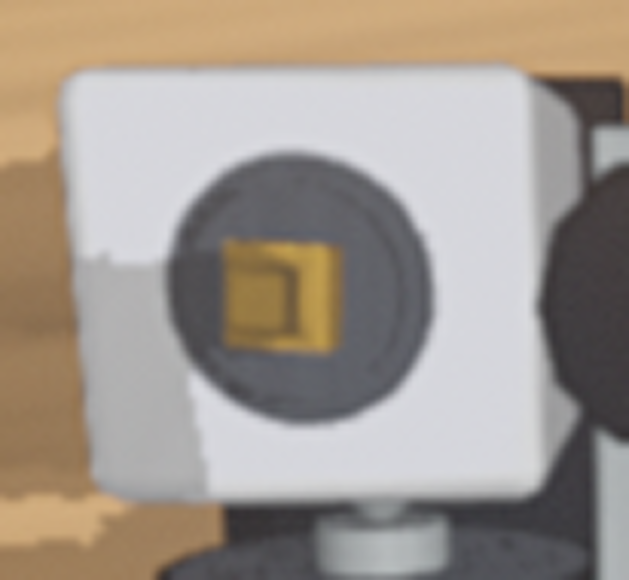

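View pics/fit_w4.png

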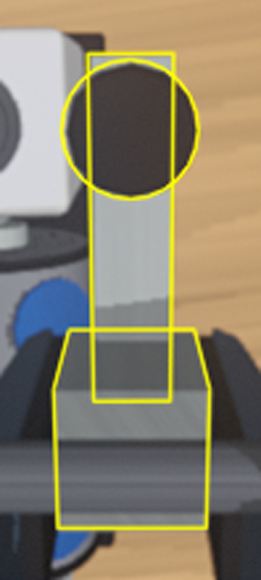

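```bash
cat > brass.py <<'E'
import sys
from h import *
d=np.load(f"w_{sys.argv[1]}.npz");c={k:d[k] for k in('fx','fy','cx','cy','view')};im=d['im'].astype(np.uint8)
x0,y0,x1,y1=[int(v) for v in sys.argv[2].split(',')]
hsv=cv2.cvtColor(im,cv2.COLOR_RGB2HSV)
m=((hsv[...,0]>12)&(hsv[...,0]<32)&(hsv[...,1]>110))
z=np.zeros_like(m);z[y0:y1,x0:x1]=m[y0:y1,x0:x1];print("px",z.sum())
SH=[np.r_[box(-7,7,-7,7,130,142),box(-3.5,3.5,-3.5,3.5,151.9,152)]]
for a in(-.4,0,.4,.8):
    b=fit(SH,[.570,-.039,a],{"w":z.astype(float)},{"w":c});print(np.round(b[0],4),round(b[1],3))
for uv,zz in(((213.6,147.0),.1265),):
    print(atz(c,uv,zz))
o=overlay(im[:,:,::-1].copy(),[SH[0][:8],SH[0][8:],cyl(0,0,15.5,129.9,130)],b[0],c,(255,0,255))
o=o[y0-15:y1+15,x0-15:x1+15];cv2.imwrite(f"pics/br_{sys.argv[1]}.png",cv2.resize(o,None,fx=9,fy=9,interpolation=2))
E
python3 brass.py w4 195,133,232,165
```

```text
px 310
[ 0.5704 -0.0399 -0.1277] 0.073
[ 0.5705 -0.0399 -0.1733] 0.073
[ 0.5705 -0.0401 -0.1608] 0.078
[ 0.5705 -0.04    1.4288] 0.078
[ 0.57033733 -0.03974436  0.1265    ]
```

View pics/br_w4.png

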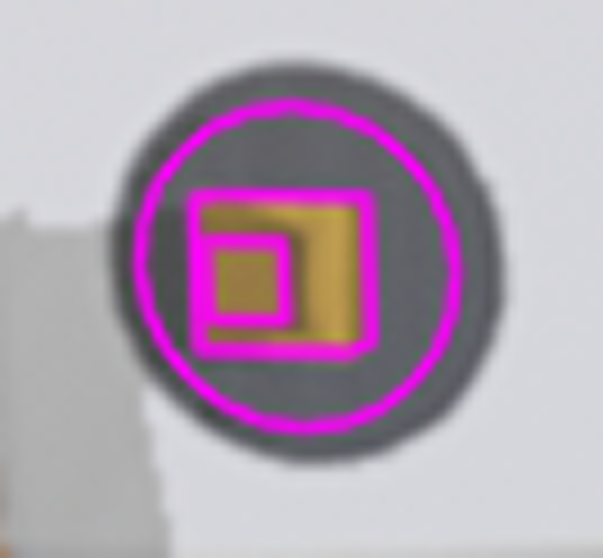

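Emit:
arm_command(
  commands=[
    [[1,-20,-20,0,0,0,0.02],[1,-20,-20,0,0,0,0],[1,-17.5,-18.6,0,0,0,0],[1,0,0,20,0,0,0],[1,0,0,20,0,0,0],[1,0,0,15,0,0,0],[1,0,0,0,0,0,0],[1,0,0,0,0,0,0]],
  ],
)

```text
time_s: 8.0
eef_pos: [0.571, -0.0393, 0.3629]
tool_rot: [-3.141, 0.0, 1.429]
wrist_force: [0.2, 0.4, -0.7]
grip_width: 0.327
```

```bash
python3 look.py w5
python3 - <<'E'
from h import *
c=get_calibration("scene");im=capture("scene")
cv2.imwrite("pics/s5.png",cv2.resize(im[140:270,130:270],None,fx=5.5,fy=4.4,interpolation=2)[:,:,::-1])
E
```

```text
8.0 [ 0.57104419 -0.03927049  0.36292388] [-3.14127948e+00  2.54959239e-06  1.42897335e+00] [-1.09380098e-01  2.36583507e-01  2.01590881e+00  9.79824956e-06
  8.89413433e-01 -1.53835962e+00] 0.32714316966008367 [ 0.21324043  0.42285531 -0.74140598]
```

View pics/s5.png

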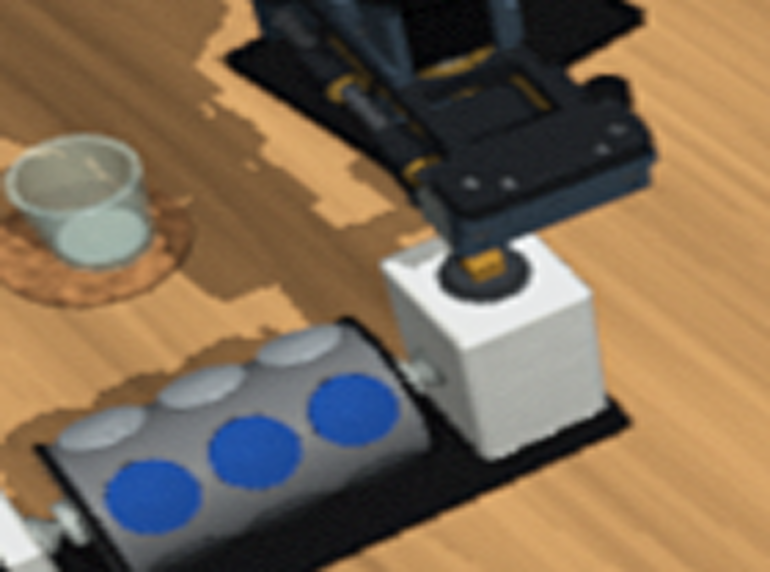

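View pics/w5.png

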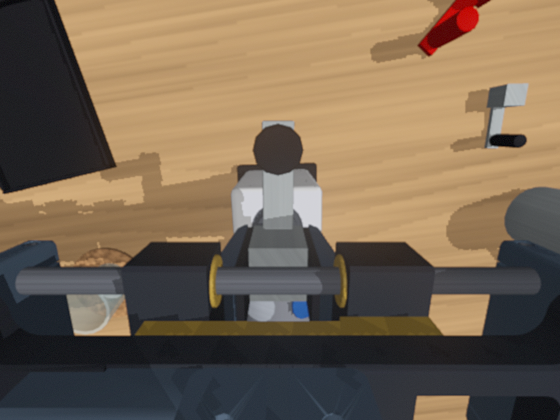

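The crank (278) is centred over the tower top (233–321) in the wrist view. Descending.

Emit:
arm_command(
  commands=[
    [[1,0,-0.5,8,0,0,0],[1,0,0,8,0,0,0],[1,0,0,6,0,0,0],[1,0,0,5,0,0,0],[1,0,0,4,0,0,0],[1,0,0,0,0,0,0]],
  ],
)

```text
time_s: 8.7
eef_pos: [0.5703, -0.0393, 0.3312]
tool_rot: [-3.141, 0.0, 1.429]
wrist_force: [0.9, 0.9, -1.9]
grip_width: 0.328
```

Emit:
arm_command(
  commands=[
    [[1,0,0,2,0,0,0],[1,0,0,1,0,0,0],[1,0,0,1,0,0,0],[1,0,0,0,0,0,0],[1,0,0,0,0,0,0]],
  ],
)

```text
time_s: 9.2
eef_pos: [0.5703, -0.0393, 0.3278]
tool_rot: [3.141, -0.0, 1.429]
wrist_force: [0.9, -0.2, -2.6]
grip_width: 0.324
```

```bash
python3 look.py w6
python3 - <<'E'
from h import *
im=capture("scene")
cv2.imwrite("pics/s6.png",cv2.resize(im[140:270,130:270],None,fx=5.5,fy=4.4,interpolation=2)[:,:,::-1])
E
```

```text
9.2 [ 0.57029711 -0.03928355  0.32779898] [ 3.14149381e+00 -5.20942579e-06  1.42905107e+00] [-1.09544851e-01  2.87274697e-01  2.03022380e+00  2.75855061e-06
  8.23995195e-01 -1.53859779e+00] 0.32406969010259756 [ 0.85253035 -0.229292   -2.61173515]
```

View pics/s6.png

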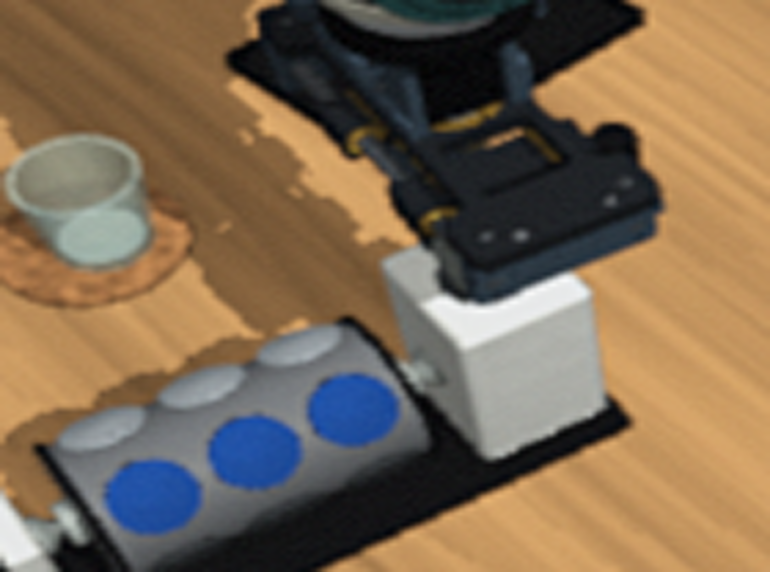

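Emit:
arm_command(
  commands=[
    [[1,0,0,1,0,0,0],[1,0,0,0,0,0,0],[1,0,0,0,0,0,0]],
  ],
)

```text
time_s: 9.6
eef_pos: [0.5704, -0.0393, 0.3276]
tool_rot: [-3.142, 0.0, 1.429]
wrist_force: [-6.2, 0.9, 13.1]
grip_width: 0.327
```

Emit:
arm_command(
  commands=[
    [[1,0,0,1,0,0,0],[1,0,0,0,0,0,0],[1,0,0,0,0,0,0]],
  ],
)

```text
time_s: 9.9
eef_pos: [0.5713, -0.0394, 0.3276]
tool_rot: [3.138, -0.0, 1.429]
wrist_force: [-0.9, 0.5, 17.1]
grip_width: 0.329
```

Seated: contact force came up at TCP z 0.3276, against 0.328 expected. I'll ease the pressure, then turn clockwise.

Emit:
arm_command(
  commands=[
    [[1,0,0,-1.5,0,0,0],[1,0,0,0,0,0,0.06],[1,0,0,0,0,0,0.12],[1,0,0,0,0,0,0.12],[1,0,0,0,0,0,0.12],[1,0,0,0,0,0,0.12],[1,0,0,0,0,0,0.06],[1,0,0,0,0,0,0]],
  ],
)

```text
time_s: 10.7
eef_pos: [0.5706, -0.0395, 0.3277]
tool_rot: [3.14, -0.001, 0.828]
wrist_force: [1.3, -2.1, 4.2]
grip_width: 0.327
```

```bash
python3 look.py w7
python3 - <<'E'
from h import *
im=capture("scene")
cv2.imwrite("pics/s7.png",cv2.resize(im[140:300,110:270],None,fx=4.5,fy=3.7,interpolation=2)[:,:,::-1])
E
```

```text
10.7 [ 0.57064737 -0.03947637  0.32767728] [ 3.14037766e+00 -5.61623886e-04  8.28189309e-01] [-1.09776671e-01  2.87848989e-01  2.02972674e+00 -3.62505852e-04
  8.22705078e-01 -9.37719222e-01] 0.3268742992152195 [ 1.34920399 -2.0538929   4.18683099]
```

View pics/s7.png

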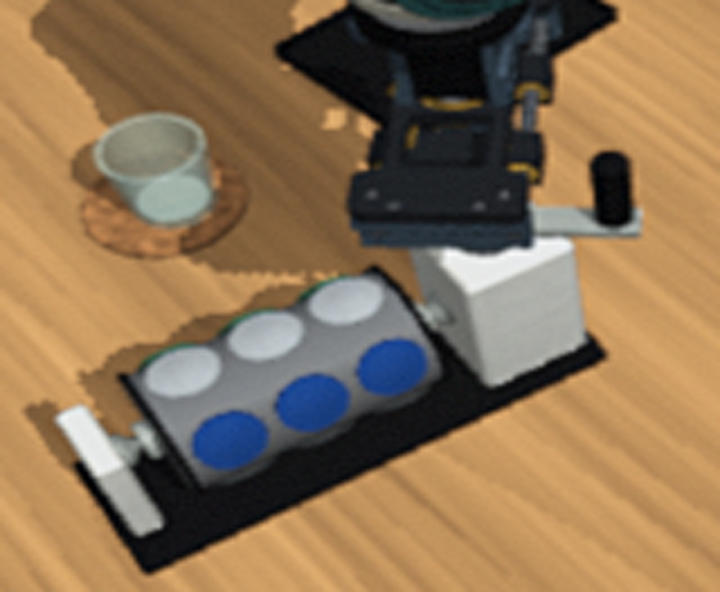

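Emit:
arm_command(
  commands=[
    [[1,0,0,0,0,0,0.08],[1,0,0,0,0,0,0.12],[1,0,0,0,0,0,0.12],[1,0,0,0,0,0,0.12],[1,0,0,0,0,0,0.12],[1,0,0,0,0,0,0.12],[1,0,0,0,0,0,0.12],[1,0,0,0,0,0,0.12]],
  ],
)

```text
time_s: 11.6
eef_pos: [0.5708, -0.0394, 0.3277]
tool_rot: [3.141, -0.002, -0.094]
wrist_force: [4.0, -2.8, 2.4]
grip_width: 0.327
```

Emit:
arm_command(
  commands=[
    [[1,0,0,0,0,0,0.12],[1,0,0,0,0,0,0.12],[1,0,0,0,0,0,0.12],[1,0,0,0,0,0,0.12],[1,0,0,0,0,0,0.12],[1,0,0,0,0,0,0.12],[1,0,0,0,0,0,0.08],[1,0,0,0,0,0,0]],
  ],
)

```text
time_s: 12.4
eef_pos: [0.5707, -0.0395, 0.3277]
tool_rot: [-3.141, -0.001, -0.892]
wrist_force: [4.0, -3.7, 5.4]
grip_width: 0.326
```

```bash
python3 look.py w8
python3 - <<'E'
from h import *
im=capture("scene");cv2.imwrite("pics/scene8.png",im[:,:,::-1])
cv2.imwrite("pics/s8.png",cv2.resize(im[140:300,110:270],None,fx=4.5,fy=3.7,interpolation=2)[:,:,::-1])
im=capture("top");cv2.imwrite("pics/top8.png",im[:,:,::-1])
E
```

```text
12.4 [ 0.57070434 -0.03948727  0.32767379] [-3.14074342e+00 -1.23526954e-03 -8.91554026e-01] [-1.09784457e-01  2.87919073e-01  2.02963870e+00 -3.65157220e-04
  8.22559966e-01  7.82017281e-01] 0.32635842241045704 [ 4.04561884 -3.74546985  5.41937469]
```

View pics/s8.png

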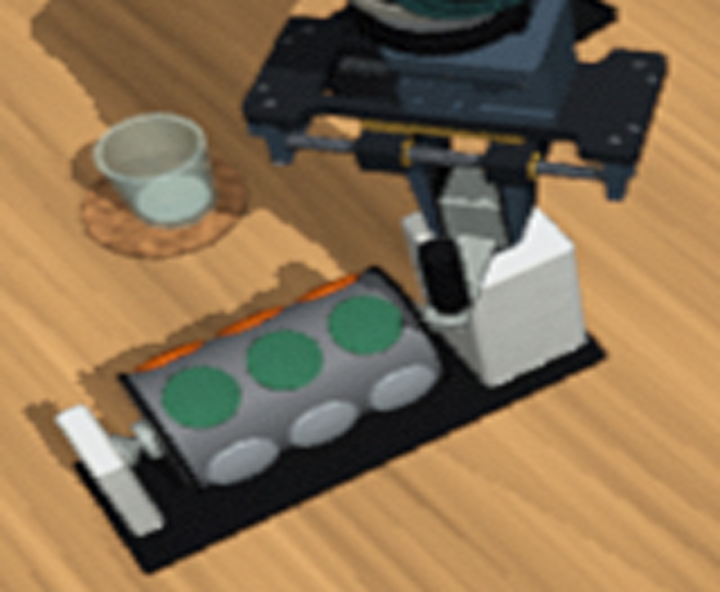

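```bash
cat > ang.py <<'E'
import sys
from h import *
# sys.argv: image file, cam
c=get_calibration(sys.argv[2]);im=cv2.imread(sys.argv[1]);hsv=cv2.cvtColor(im,cv2.COLOR_BGR2HSV)
p=[.5705,-.0395,-.1207]
roll=np.zeros(im.shape[:2],np.uint8);cv2.fillConvexPoly(roll,cv2.convexHull(np.round(proj(c,place(cylx(45,50,196,68),p))).astype(np.int32)),1)
cols=dict(orange=(3,18,130,0),green=(60,95,70,288),blue=(100,125,110,144))
def disc(al,x,R=42,r=15):
    a=np.arange(40)*2*np.pi/40
    t=np.c_[x+r*np.cos(a),r*np.sin(a),0*a+R];ca,sa=np.cos(al),np.sin(al)
    q=np.c_[t[:,0],t[:,1]*ca-t[:,2]*sa,68+t[:,1]*sa+t[:,2]*ca]/1000;return place(q,p)
o=im.copy()
for k,(h0,h1,s0,off) in cols.items():
    m=((hsv[...,0]>=h0)&(hsv[...,0]<=h1)&(hsv[...,1]>s0)&(roll>0)).astype(np.uint8)
    if m.sum()<60: continue
    print(k,m.sum())
    def cost(v):
        f=np.zeros(m.shape,np.uint8);big=np.zeros((420*4,560*4),np.uint8)
        for i in(-1,0,1): cv2.fillConvexPoly(big,np.round((proj(c,disc(v[0],v[1]+i*v[2],42,v[3]))+.5)*4).astype(np.int32),1)
        f=cv2.resize(big.astype(np.float32),(560,420),interpolation=cv2.INTER_AREA)
        return 1-np.minimum(f,m).sum()/np.maximum(f,m).sum()
    best=min((minimize(cost,[a,123,44,16],method='Nelder-Mead',options=dict(initial_simplex=np.array([[a,123,44,16],[a+.25,123,44,16],[a,129,44,16],[a,123,49,16],[a,123,44,18]]))) for a in np.arange(-1.4,1.5,.35)),key=lambda r:r.fun)
    print(k,np.round(best.x,3),round(best.fun,3),"theta(orange from up) deg",np.degrees(best.x[0])-off)
    for i in(-1,0,1): cv2.polylines(o,[np.round(proj(c,disc(best.x[0],best.x[1]+i*best.x[2],42,best.x[3]))*8).astype(np.int32)],True,(0,255,255),1,16,3)
cv2.imwrite("pics/ang.png",cv2.resize(o[190:300,110:250],None,fx=5,fy=5,interpolation=2))
E
python3 ang.py pics/scene8.png scene;python3 ang.py pics/scene0.png scene;python3 ang.py pics/top0.png top;python3 ang.py pics/top8.png top
```

```text
orange 314
orange [  1.127 120.599  48.377  29.715] 0.28 theta(orange from up) deg 64.56551356455451
green 650
green [ -0.351 123.385  43.969  17.886] 0.06 theta(orange from up) deg -308.1034833834062
orange 123
orange [  0.717 144.002  44.218  18.243] 0.827 theta(orange from up) deg 41.08634150405834
blue 683
blue [ -0.686 123.286  43.877  18.211] 0.058 theta(orange from up) deg -183.332377743348
blue 319
blue [ -0.712 122.077  43.853  17.725] 0.1 theta(orange from up) deg -184.7739729215328
orange 115
orange [  0.715 128.066  36.037  14.203] 0.528 theta(orange from up) deg 40.96877566695314
green 1167
green [  3.118 100.335  -7.571  49.566] 0.231 theta(orange from up) deg -109.32930752083132
```

Orange sits 52° from the top (green fit residual is good), so I turn a further 0.90 rad.

Emit:
arm_command(
  commands=[
    [[1,0,0,0,0,0,0.12],[1,0,0,0,0,0,0.12],[1,0,0,0,0,0,0.12],[1,0,0,0,0,0,0.12],[1,0,0,0,0,0,0.12],[1,0,0,0,0,0,0.12],[1,0,0,0,0,0,0.12],[1,0,0,0,0,0,0.06]],
  ],
)

```text
time_s: 13.35
eef_pos: [0.5708, -0.0395, 0.3277]
tool_rot: [-3.14, -0.0, -1.792]
wrist_force: [5.8, -5.7, 2.4]
grip_width: 0.328
```

Emit:
arm_command(
  commands=[
    [[1,0,0,0,0,0,0],[1,0,0,0,0,0,0]],
  ],
)

```text
time_s: 13.55
eef_pos: [0.5708, -0.0395, 0.3277]
tool_rot: [-3.14, -0.0, -1.788]
wrist_force: [5.2, -5.0, 3.2]
grip_width: 0.328
```

```bash
python3 look.py w9
python3 - <<'E'
from h import *
for n in("scene","top"):
    im=capture(n);cv2.imwrite(f"pics/{n}9.png",im[:,:,::-1])
E
python3 ang.py pics/top9.png top;python3 ang.py pics/scene9.png scene
```

```text
13.55 [ 0.57078102 -0.03950572  0.32770183] [-3.13966514e+00 -5.63778853e-05 -1.78808383e+00] [-1.09802497e-01  2.87939489e-01  2.02954318e+00 -3.58744503e-04
  8.22199672e-01  1.67852519e+00] 0.3276722771908131 [ 5.17529181 -5.04965338  3.23690082]
orange 206
orange [-4.30000e-02  1.25511e+02  4.00940e+01  1.61290e+01] 0.479 theta(orange from up) deg -2.4758154879423926
green 1055
green [-7.8000e-02  7.6297e+01 -1.4000e-02  4.7987e+01] 0.209 theta(orange from up) deg -292.4875756544304
orange 687
orange [-1.80000e-02  1.23505e+02  4.40170e+01  1.84670e+01] 0.197 theta(orange from up) deg -1.0558411225173683
green 505
green [ -1.183 123.526  43.978  17.269] 0.077 theta(orange from up) deg -355.777016474802
```

View pics/ang.png

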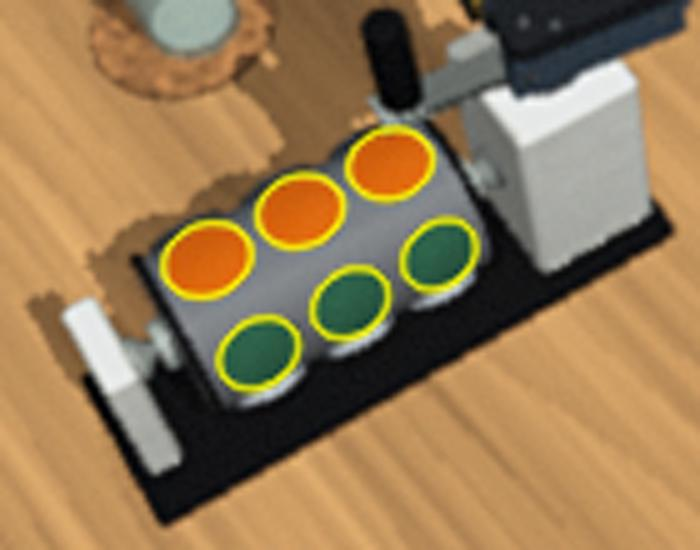

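The fits (orange −1°, green +4°) both put the orange row well within 10° of the top. I back off 0.1 rad inside the play, then lift straight up.

Emit:
arm_command(
  commands=[
    [[1,0,0,-0.7,0,0,0],[1,0,0,0,0,0,-0.05],[1,0,0,0,0,0,-0.05],[1,0,0,0,0,0,0],[1,0,0,-3,0,0,0],[1,0,0,-6,0,0,0],[1,0,0,-8,0,0,0],[1,0,0,-10,0,0,0]],
  ],
)

```text
time_s: 14.5
eef_pos: [0.5697, -0.0392, 0.3546]
tool_rot: [3.139, 0.0, -1.689]
wrist_force: [0.5, -0.0, -1.7]
grip_width: 0.327
```

Emit:
arm_command(
  commands=[
    [[1,0,0,-20,0,0,0],[1,0,0,-20,0,0,0],[1,0,0,-10,0,0,0],[1,0,0,0,0,0,0],[1,0,0,0,0,0,0]],
  ],
)

```text
time_s: 15.0
eef_pos: [0.57, -0.0392, 0.4043]
tool_rot: [3.141, 0.0, -1.691]
wrist_force: [0.5, -0.1, -1.9]
grip_width: 0.327
```

```bash
python3 look.py w10
python3 - <<'E'
from h import *
for n in("scene","top"):
    im=capture(n);cv2.imwrite(f"pics/{n}10.png",im[:,:,::-1])
E
python3 ang.py pics/scene10.png scene
```

```text
15.0 [ 0.56995633 -0.03923549  0.40434551] [ 3.14084458e+00  3.49595286e-05 -1.69056411e+00] [-1.09531977e-01  1.78790018e-01  1.99760991e+00  5.18058264e-05
  9.65940397e-01  1.58100265e+00] 0.32749925389506873 [ 0.5414741  -0.10522908 -1.93868703]
orange 722
orange [-1.90000e-02  1.23538e+02  4.40010e+01  1.85030e+01] 0.228 theta(orange from up) deg -1.0868678102564042
green 501
green [ -1.182 123.555  43.938  17.274] 0.069 theta(orange from up) deg -355.75178302034806
```

View pics/ang.png

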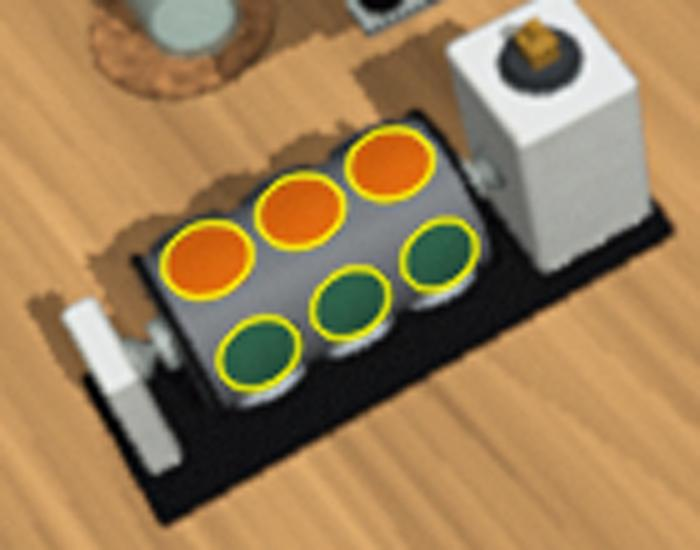

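View pics/w10.png

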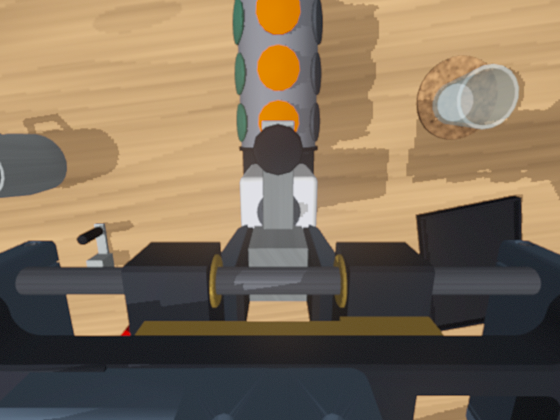

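The crank is off, the orange row is still up, and the shaft is bare. Carrying it to the tray.

Emit:
arm_command(
  commands=[
    [[1,30,16,0,0,0,0],[1,40,21,0,0,0,0],[1,40,21,0,0,0,0],[1,40,21,0,0,0,0],[1,40,21,0,0,0,0],[1,40,21,0,0,0,0],[1,40.6,21.7,0,0,0,0],[1,0,0,0,0,0,-0.1]],
  ],
)

```text
time_s: 15.95
eef_pos: [0.3937, -0.2939, 0.4044]
tool_rot: [3.141, -0.0, -1.594]
wrist_force: [0.4, 1.3, -1.6]
grip_width: 0.323
```

Emit:
arm_command(
  commands=[
    [[1,0,0,20,0,0,-0.1],[1,0,0,30,0,0,0],[1,0,0,30,0,0,0],[1,0,0,30,0,0,0],[1,0,0,20,0,0,0],[1,0,0,10,0,0,0],[1,0,0,0,0,0,0],[1,0,0,0,0,0,0]],
  ],
)

```text
time_s: 16.75
eef_pos: [0.3964, -0.291, 0.2654]
tool_rot: [-3.141, -0.0, -1.491]
wrist_force: [1.0, -0.4, -1.2]
grip_width: 0.329
```

```bash
python3 look.py w11
python3 - <<'E'
from h import *
for n in("scene","top"):
    im=capture(n);cv2.imwrite(f"pics/{n}11.png",im[:,:,::-1])
E
```

```text
16.75 [ 0.39640391 -0.29101019  0.26542281] [-3.14136798e+00 -1.95774597e-04 -1.49099206e+00] [-6.80664863e-01  2.85016184e-01  2.19905464e+00  2.13037805e-05
  6.57224109e-01  8.10310309e-01] 0.3288181826913172 [ 0.98769774 -0.41309885 -1.21773404]
```

View pics/w11.png

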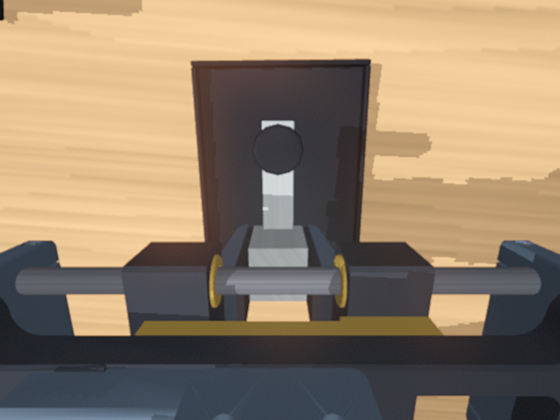

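View pics/scene11.png

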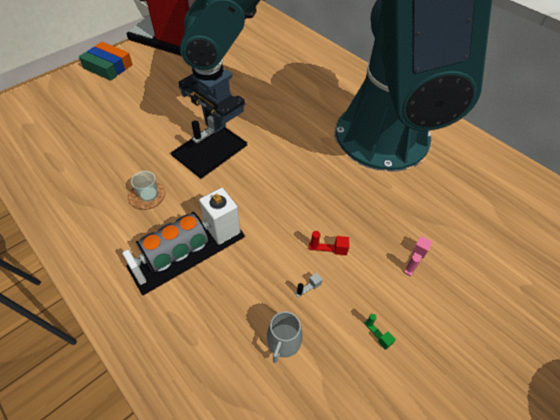

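Run:
```python
from h import *
d=np.load("w_w11.npz");c={k:d[k] for k in('fx','fy','cx','cy','view')}
p=[.4279,-.2882,.081]
for q in([90,65],[90,-65],[0,65],[0,-65],[-90,65],[-90,-65]):
    P=place(np.array([[q[0],q[1],14.]])/1000,p);print(q,P,proj(c,P))
print(atz(c,(280,305),0))
```

```text
[90, 65] [[ 0.51234567 -0.21613108  0.014     ]] [[186.3525226  58.78963  ]]
[90, -65] [[ 0.52286416 -0.34570485  0.014     ]] [[368.3591595   58.31110723]]
[0, 65] [[ 0.42264076 -0.22341312  0.014     ]] [[195.52739129 183.48723021]]
[0, -65] [[ 0.43315924 -0.35298688  0.014     ]] [[359.80542165 183.08662427]]
[-90, 65] [[ 0.33293584 -0.23069515  0.014     ]] [[203.07370723 286.05082196]]
[-90, -65] [[ 0.34345433 -0.36026892  0.014     ]] [[352.7703322  285.70923678]]
[ 0.31075925 -0.29962127  0.        ]
```

The rim (193–370 at the far end) matches the predicted tray to within a few mm. Lowering.

Emit:
arm_command(
  commands=[
    [[1,2,0,15,0,0,0],[1,0,0,18,0,0,0],[1,0,0,12,0,0,0],[1,0,0,8,0,0,0],[1,0,0,5,0,0,0],[1,0,0,3,0,0,0],[1,0,0,0,0,0,0]],
  ],
)

```text
time_s: 17.6
eef_pos: [0.3964, -0.2929, 0.2039]
tool_rot: [3.142, 0.0, -1.491]
wrist_force: [-0.4, -0.1, -2.1]
grip_width: 0.33
```

Emit:
arm_command(
  commands=[
    [[1,0,0,1,0,0,0],[1,0,0,1,0,0,0],[1,0,0,1,0,0,0],[1,0,0,0,0,0,0],[1,0,0,0,0,0,0]],
  ],
)

```text
time_s: 18.1
eef_pos: [0.3965, -0.293, 0.2017]
tool_rot: [-3.141, -0.0, -1.491]
wrist_force: [-3.5, 3.1, 14.9]
grip_width: 0.331
```

Contact at 0.2017, against 0.2016 expected. Opening partway and retreating.

Emit:
arm_command(
  commands=[
    [[1,0,0,-0.8,0,0,0],[0.2,0,0,0,0,0,0],[0.1,0,0,0,0,0,0],[0.1,0,0,0,0,0,0],[0.1,0,0,0,0,0,0],[0.1,0,0,0,0,0,0]],
  ],
)

```text
time_s: 18.7
eef_pos: [0.3963, -0.2928, 0.2017]
tool_rot: [3.142, 0.0, -1.491]
wrist_force: [-0.9, 0.3, -0.2]
grip_width: 0.45
```

Emit:
arm_command(
  commands=[
    [[0.1,0,0,-5,0,0,0],[0.1,0,0,-15,0,0,0],[0.1,0,0,-30,0,0,0],[0.1,0,0,-40,0,0,0],[0.1,0,0,-40,0,0,0],[0.1,0,30,-30,0,0,0],[0.1,0,30,0,0,0,0],[0.1,0,0,0,0,0,0]],
  ],
)

```text
time_s: 19.5
eef_pos: [0.3343, -0.2973, 0.3627]
tool_rot: [-3.141, -0.001, -1.492]
wrist_force: [0.8, 0.7, -0.3]
grip_width: 0.452
```

```bash
python3 look.py w12 crank
python3 - <<'E'
from h import *
for n in("scene","top"):
    im=capture(n);cv2.imwrite(f"pics/{n}12.png",im[:,:,::-1])
E
python3 ang.py pics/scene12.png scene; ls mw_w12*
```

```text
19.5 [ 0.33433095 -0.29731023  0.36268614] [-3.14101363e+00 -9.46799293e-04 -1.49217688e+00] [-7.78924828e-01  3.37793366e-02  2.25376613e+00 -2.41109155e-04
  8.52952348e-01  7.13410274e-01] 0.4519433382251606 [ 0.82017187  0.66931277 -0.31896177]
crank 0.82 [278.6, 114.9] 2258 263 293 53 157
orange 725
orange [-2.20000e-02  1.23434e+02  4.40700e+01  1.85890e+01] 0.228 theta(orange from up) deg -1.2498279461634134
green 504
green [ -1.189 123.42   43.784  17.443] 0.075 theta(orange from up) deg -356.09726302245053
mw_w12_278.npy
```

View pics/w12.png

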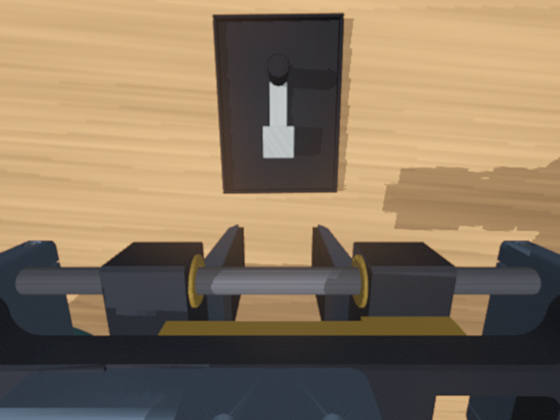

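View pics/scene12.png

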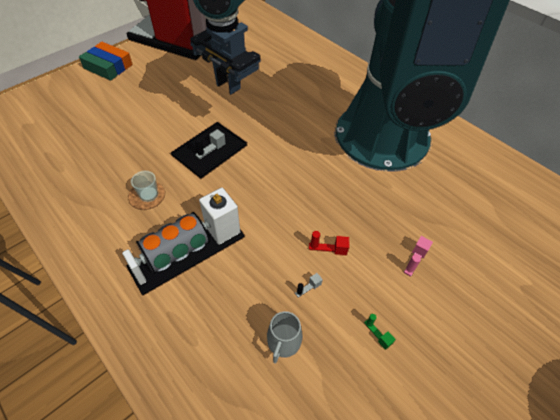

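The crank lies flat and knob up, centred in the tray: hub (278,142), knob (278,68), rim 214–343 by 15–192. Orange is on top, and cup and jug are where they were. A last numeric check, then I hand in.

```bash
python3 fitw.py w12 278 "[.396,-.292,.08]" CR 0.004
python3 - <<'E'
from h import *
b=[.3963,-.2928,.08];p=[.4279,-.2882,.081]
a=cv2.imread("pics/scene0.png").astype(int);q=cv2.imread("pics/scene12.png").astype(int)
for n,(x0,x1,y0,y1) in dict(cup=(131,158,171,201),jug=(268,301,312,361)).items(): print(n,np.abs(a-q)[y0:y1,x0:x1].mean())
print(sign_off())
E
```

```text
[ 0.3955 -0.2925  0.0769] 0.027794316644113692
cup 1.3102880658436213
jug 1.370026798598227
the job is handed in; nothing more can be done
None
```

The job is done and handed in at about 19.7 s of robot time. I gripped the large grey crank by its hub, seated it on the shaft and turned it about 180° clockwise. I then lifted it off and set it down in the drip tray.

- **Seating:** contact came at tool height 0.3276 m against the expected 0.328 m, so the crank was fully home.
- **Orange row:** it is between −1° and +4° of straight up, well inside the 10° limit. The orange and green capsules gave slightly different readings, because the orange one is blurred by the wood behind it. The row did not move when the crank came off.
- **Crank in the tray:** it lies flat and knob up, fitted at (0.3955, −0.2925) m. That is about 32 mm behind the tray's centre along its long axis, with the knob about 33 mm ahead, so both are well within the walls. It touched the floor at 0.2017 m against 0.2016 m expected, and I opened the gripper only after contact.
- **Cup and jug:** neither moved, going by a comparison of the pictures before and after.
- **Disagreement:** one tray edge in the wrist view sat about 5 mm off my estimate, so I shifted the crank 2 mm before lowering it. No check failed.

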